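# Torque a cable-gland nut to the click

### The arm

A 6-joint arm with a two-finger parallel gripper is mounted at the origin on a cart in front of the work surface, level with it; the furniture and walls round the work are solid. World frame = base frame: x ahead of the robot, y to its left, z up, the work surface at z = 0. Lengths are in m, angles in rad, forces in N, time in s.
With the tool pointing down it reaches from about 0.425 to 0.95 m from the base axis. Payload 3.5 kg.
Tool frame: the origin (TCP) lies on the centre line of the jaws, within the pads' length; the fingertips stand 14 mm ahead of it and the grasp point (between the pads) lies 5 mm behind it (ctrl.finger_overhang is the distance from the TCP to the fingertips, in m); z points along the fingers, y is the line along which they close (so a half turn about z gives the same grasp; the last joint's range is limited). The gripper opens to 85 mm and grips with 20 to 120 N. Pads are 22 mm wide; open, the fingers measure 114 mm over their backs; the gripper's body (76 mm by 85 mm) begins 54 mm behind the grasp point. The pads swing forward as they close: fully open they stand 13 mm farther back than shut.
Start: joints at [-1.25, 0.286, 1.577, -0, 1.279, -0.15], TCP at [0.306, -0.602, 0.211] pointing down, gripper open.
Joint ranges: [-2.77, 2.77], [-0.9, 2.22], [0.21, 2.48], [-1.53, 4.67], [0.24, 2.81], [-2.84, 2.84]. Speed limits (rad/s): [2.79, 2.79, 3.14, 3.14, 3.14, 3.14].

### API

Orientations are given as a unit quaternion [x, y, z, w].
In Python, from plant import ctrl gives the robot as it stands.
- The arm moves only by the tool send_rows, never from a script. Its argument "moves" is text: rows parted by semicolons, each of 7 numbers parted by spaces: the turn, a rotation vector about the tool's x, y, z in units of 360 degrees (1.0 is 360 degrees), then the shift along the tool's x, y, z in units of 20 cm (1.0 is 20 cm), then the gripper's target within -1 to 1 (fully open at 1, half-way at 0, shut at -1). A call has 1 to 12 rows; each row is the pose to reach, as a shift and turn from the pose commanded when the call began, along the tool's axes at that moment, turning the shorter way round; what a row does not reach only later rows make up. A row lasts 1/8 s, in which the tool goes at most 62.5 mm and 10.7 degrees, less where a joint would pass 70% of its speed; a pose out of reach is approached as far as the arm can. A call with a number of a shift or a turn outside -1 to 1 is refused whole. A call with a gripper value outside its range is refused whole. The fingers move at their own pace and stop on an object; "newtons" is the grip in N (left out, the last holds). Time passes only in rows, so rows that repeat a pose let the fingers close. It gives the time, the measured TCP pose, the force, the opening and the grip force at its end, in the units of the state.
- ctrl.get_state(): the state, without advancing time (a new reading comes with each control period).
- ctrl.read_camera(name): name is "side" or "top" or "wrist"; returns a dict with "image" (400x640x3 uint8, red, green, blue), "fovy" (degrees; the focal length in pixels is half the picture's height over the tangent of half this angle, whatever the lens; pixels are square), "cx", "cy" (the principal point, pixels), "distortion" ([k1, k2, p1, p2, k3] as OpenCV has them; the pictures are not rectified), "extrinsics" (4x4, takes a point from camera to world coordinates). Camera axes: x right, y up, looking along -z (the intrinsics and any distortion apply to the point x, -y, -z); pixel columns grow to the right and rows downward; lengths in m; the calibration is good to about 2 mm. A picture is of the moment at which its call begins. There is no depth.
- ctrl.sign_off(): hands the job in; it is judged then, once.
The state is a dict: "time": time; "qpos": joint angles; "dq": joint speeds; "joint_efforts": joint torques, N m; "eef_pos": TCP position; "tcp_rot": TCP orientation; "contact_force": force on the tool from outside, world axes, zero at the start; "wrist_torque": the same for the moment, N m; "opening": opening from 0.0 (shut) to 1.0 (fully open); "finger_force": force on a finger pad.
Only numpy, scipy, OpenCV 4.12 (cv2) and the standard library are available. Lean on these libraries where they do the work, as an engineer would, in place of code of your own. Each camera call takes 0.05 s, during which the arm holds its last target. There are 200 camera calls.

### The job

Set the ring of the click wrench fully down over the hexagon nut of the cable gland and tighten the nut clockwise until the wrench clicks: its breakaway joint gives and the pull drops away; stop there, well before the joint's end stop. Then take the wrench off and lay it flat on the bench beside the board, the same way up as it lay. Be gentle with the gland and leave the things around where they are.

Things in the scene. Friction and masses are not known exactly. Their poses are not given: they have to be found in the camera images.
- gland_box: Fixed plywood board (x -75..75, y -100..70 mm, 12 mm thick) with a grey enclosure (x -43..37, y -82..46 mm, top 72 mm high; flat 6 mm blank on top at y -58). Origin on the bench (z = 0) under the gland's upright axis; x, y along the board's edges. On the enclosure the gland's fixed hexagon, 42 mm across flats, ends in a flat shoulder 84 mm above the bench, under the nut.
- nut_center (a point): Middle of the grey gland nut's hexagon: 36 mm across flats, 12 mm high (84.5 to 96.5 mm above the bench), upright axis. Above it a cone narrows from 36 to 25 mm diameter at 104.5 mm; red plug on top to 107 mm. x points square out of the flat with the white mark, further flats every 60 degrees; z up. Turns about z only.
- nut_mark (a point): White paint mark mid-flat, 18 mm from the nut's axis; axes as nut_center. Clockwise from above tightens: the nut drags with about 0.5 to 0.8 N m from its start, rising by 0.5 N m per rad. How far it turns before the wrench clicks is unknown, 0.25 to 0.85 rad. It stays where it is left.
- wrench_grip (a point): Middle of the click wrench's black handle, half-way up. The wrench (229 mm, about 0.37 kg) lies flat on its handle: a bar 26 mm wide, 28 mm high, 120 mm long (from 40 mm before this point to 80 mm past it). x runs along the handle, away from the ring; z up as it lies. The ring's axis is 110 mm off along -x; it balances about 20 mm before this point.
- wrench_head (a point): Centre of the round head (62 mm diameter) on the ring's axis, half-way up; axes as wrench_grip. Its steel ring insert is 16 mm high, open at both ends, with a six-sided hole 38 mm across flats, one flat square to x at rest. It fits the nut in any of six turns, within about 6 degrees. Fully down this point is 92 mm above the bench; perched on the nut's corners, 104.5 mm.
- ring_insert (a point): Same point, on the ring insert. It turns in the head about z (breakaway joint); at rest its x is along the handle's. At 0.9 N m clockwise the joint gives: handle runs on, ring and nut stand still, the torque falls (0.6 N m at 0.18 rad, 0.45 at 0.26); end stop at 0.36 rad. Clicked once given 0.08 rad; stop before 0.26 rad. Springs back when let off.
- tape_black: Loose roll of black tape, 52 mm in diameter, 18 mm high. Origin under its centre. Leave it.
- screwdriver: Loose yellow and red screwdriver, 33 by 209 by 31 mm, lying along its own y. Origin under its middle. Leave it.
- terminal_strip: Loose cream strip of screw terminals, 21 by 79 by 16 mm. Origin under its centre. Leave it.
- multimeter: Loose yellow and black multimeter, 138 by 69 by 44 mm. Origin under its centre. Leave it.

How it is judged:
By the outcome, as a careful person would: the job done as asked, in the order asked, and still so for the second after the job is handed in, with the robot touching nothing.
It also fails if it takes over 72 s, if anything falls off the work surface, if the arm or the gripper's body presses on something with over 40 N, if the wrist force passes 120 N, or if a joint passes its speed limit or range.

## Working session

There is one attempt and no reset: what is moved stays moved. The work goes in short steps, Python scripts to look and compute and a tool call to move; the robot and the scene stay as the last step left them, time stands still between calls to the robot, and variables do not carry over. Pictures are saved under pics/ and viewed, at most 10 in all, crops included, and the job is handed in when it is done.

Besides the shell and the picture viewer there is one more tool, called after ">>>" by a JSON object that holds its "method" and its "body". send_rows: Moves the arm, as the interface text tells. Its arguments: {"type":"object","properties":{"moves":{"type":"string"},"newtons":{"type":"number"}},"required":["moves"]}

```bash
mkdir -p pics; ls
cat > h.py <<'E'
import numpy as np, cv2
from plant import ctrl
from scipy.spatial.transform import Rotation as R
def cam(n):
    c=ctrl.read_camera(n); f=200/np.tan(np.radians(c['fovy'])/2)
    K=np.array([[f,0,c['cx']],[0,f,c['cy']],[0,0,1]]); return c,K,np.array(c['distortion'],float),np.array(c['extrinsics'])
def ray(cc,uv):
    c,K,d,E=cc
    p=cv2.undistortPoints(np.array(uv,float).reshape(-1,1,2),K,d).reshape(-1,2)
    v=np.c_[p[:,0],-p[:,1],-np.ones(len(p))]@E[:3,:3].T
    return E[:3,3],v
def plane(cc,uv,z):
    o,v=ray(cc,uv); return o+v*((z-o[2])/v[:,2])[:,None]
def proj(cc,P):
    c,K,d,E=cc
    q=(np.array(P,float).reshape(-1,3)-E[:3,3])@E[:3,:3]; q=q*[1,-1,-1]
    return cv2.projectPoints(q,np.zeros(3),np.zeros(3),K,d)[0].reshape(-1,2)
def save(cc,name): cv2.imwrite('pics/'+name,cc[0]['image'][:,:,::-1])
E
python3 - <<'E'
from h import *
for n in['top','side']:
    c=cam(n); save(c,n+'0.png'); print(n,c[1][0,0],c[2],c[3].round(3).tolist())
print(ctrl.get_state())
E
```

```text
pics
top 494.7875002219578 [-0.04575154  0.          0.          0.          0.        ] [[-0.008, 0.988, -0.155, 0.45], [-1.0, -0.01, -0.012, 0.226], [-0.014, 0.155, 0.988, 1.072], [0.0, 0.0, 0.0, 1.0]]
side 374.544049054229 [0.01901488 0.         0.         0.         0.        ] [[-1.0, -0.013, 0.008, 0.617], [0.013, -0.514, 0.858, 0.953], [-0.008, 0.858, 0.514, 0.528], [0.0, 0.0, 0.0, 1.0]]
{'time': 0.1, 'qpos': array([-1.24999050e+00,  2.87056708e-01,  1.57806871e+00, -2.07443791e-05,
        1.27861471e+00, -1.49990512e-01]), 'dq': array([-1.02058540e-03, -2.86416831e-03, -3.46993787e-03, -5.41440163e-04,
       -5.55685395e-05,  8.05849382e-04]), 'joint_efforts': array([ 1.13730486e-03, -4.07288826e+01, -2.93699294e+01, -1.21193889e-04,
        3.37836755e-03, -3.77564518e-06]), 'eef_pos': array([ 0.30599548, -0.60092158,  0.2101785 ]), 'tcp_rot': array([ 9.72420293e-01,  2.33232975e-01, -1.01487420e-04, -1.06897993e-03]), 'contact_force': array([-0.67145228, -0.24655424,  0.8710705 ]), 'wrist_torque': array([-0.00581253, -0.03285974,  0.05556756]), 'finger_force': 0.0, 'opening': 0.9989227005144802}
```

View pics/top0.png

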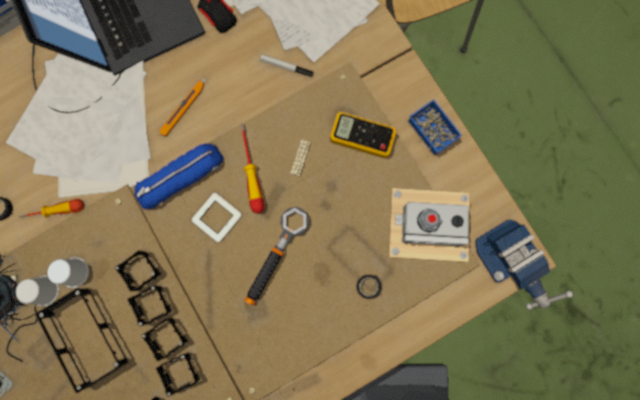

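View pics/side0.png

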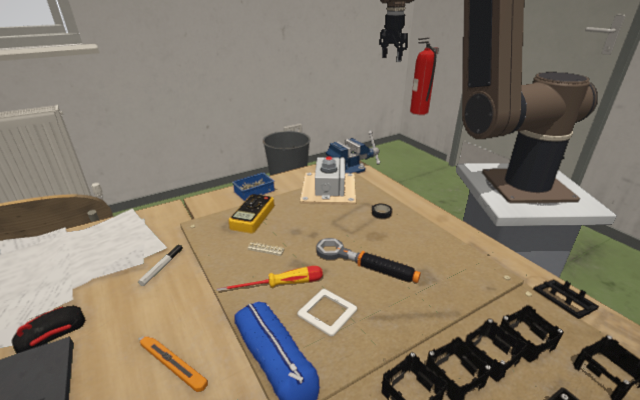

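Top view: wrench ring at (294,221), handle end at (251,300), gland plug at (432,218), tape (369,286), screwdriver (255,190). Side view confirms that layout.

```bash
cat > m.py <<'E'
from h import *
c=cam('top'); im=c[0]['image']; hsv=cv2.cvtColor(im,cv2.COLOR_RGB2HSV)
def blobs(m,box):
    x0,y0,x1,y1=box; k=np.zeros_like(m); k[y0:y1,x0:x1]=m[y0:y1,x0:x1]
    n,l,s,ce=cv2.connectedComponentsWithStats(k); i=1+np.argmax(s[1:,4]); return ce[i],s[i],(l==i)
H,S,V=cv2.split(hsv)
red=(((H<8)|(H>172))&(S>120)&(V>90)).astype(np.uint8)
ce,s,_=blobs(red,(400,190,470,260)); print('plug',s[4],plane(c,ce,.107))
dark=((V<80)).astype(np.uint8)
ce,s,mk=blobs(dark,(235,235,300,300)); ys,xs=np.nonzero(mk); P=plane(c,np.c_[xs,ys],.02)[:,:2]
r=cv2.minAreaRect((P*1000).astype(np.float32)); print('handle',s,r,P.mean(0))
grey=((S<60)).astype(np.uint8)
ce,s,mk=blobs(grey,(270,195,320,245)); cn=cv2.findContours(mk.astype(np.uint8),0,2)[0]
print('head',s,ce,plane(c,ce,.02)); 
org=((H>5)&(H<20)&(S>190)&(V>150)).astype(np.uint8); ce,s,_=blobs(org,(240,285,265,310)); print('end',s,plane(c,ce,.014))
ce,s,_=blobs(dark,(345,265,395,310)); print('tape',plane(c,ce,.018))
print('boardcorners',plane(c,[[394,188],[469,192],[469,261],[390,259]],.012).round(3))
a=cv2.resize(im[180:270,385:475],None,fx=4,fy=4,interpolation=2);b=cv2.resize(im[195:285,240:330],None,fx=4,fy=4,interpolation=2)
cv2.imwrite('pics/crop.png',np.hstack([a,b])[:,:,::-1])
E
python3 m.py
```

```text
plug 49 [[0.57446498 0.02330616 0.107     ]]
handle [248 252  34  48 650] ((466.39788818359375, 362.7083740234375), (28.3920955657959, 106.75361633300781), 61.31850051879883) [0.46600575 0.36277824]
head [277 207  32  38 514] [292.3540856  224.73151751] [[0.5746274  0.30354269 0.02      ]]
end [245 298   9   7  38] [[0.41488832 0.395578   0.014     ]]
tape [[0.44384354 0.14083482 0.018     ]]
boardcorners [[ 0.654  0.083  0.012]
 [ 0.643 -0.081  0.012]
 [ 0.494 -0.073  0.012]
 [ 0.5    0.096  0.012]]
```

View pics/crop.png

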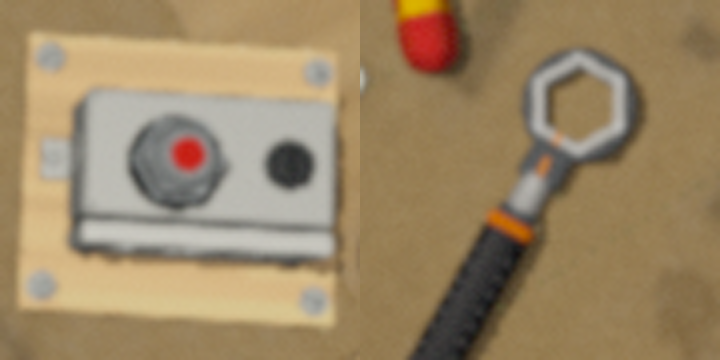

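```bash
cat >> h.py <<'E'
def rel(p,yaw,grip=None):
    """row (turn xyz, shift xyz) from the measured pose to TCP p, tool down, tool x at yaw deg"""
    s=ctrl.get_state(); R0=R.from_quat(s['tcp_rot'])
    Rt=R.from_euler('z',yaw,degrees=True)*R.from_euler('x',180,degrees=True)
    t=(R0.inv()*Rt).as_rotvec()/(2*np.pi); d=R0.inv().apply(np.array(p)-s['eef_pos'])/.2
    print('row',t.round(4),d.round(4),'n>=',max(np.linalg.norm(d)*.2/.0625,np.linalg.norm(t)*360/10.7).round(1))
def st():
    s=ctrl.get_state(); r=R.from_quat(s['tcp_rot']).as_matrix()
    print('t',round(s['time'],2),'p',s['eef_pos'].round(4),'yaw',np.degrees(np.arctan2(r[1,0],r[0,0])).round(2),'z',r[:,2].round(3),'F',s['contact_force'].round(1),'M',s['wrist_torque'].round(2),'op',round(s['opening'],3),'ff',round(s['finger_force'],1),'q',np.degrees(s['qpos']).round(0))
E
python3 - <<'E'
from h import *
c=cam('wrist'); s=ctrl.get_state(); R0=R.from_quat(s['tcp_rot']).as_matrix()
E=c[3]; print(R0.T@(E[:3,3]-s['eef_pos']), (R0.T@E[:3,:3]).round(3), c[1][0,0],c[2])
st(); rel([0.48,0.02,0.30],90)
E
```

```text
[ 0.08510202 -0.00040188 -0.16287827] [[-0.     0.945  0.326]
 [ 1.     0.     0.   ]
 [ 0.     0.326 -0.945]] 316.56624829339745 [0.01629687 0.         0.         0.         0.        ]
t 0.2 p [ 0.3061 -0.6011  0.2105] yaw 26.97 z [-0.     0.001 -1.   ] F [-0.1  0.3 -0.1] M [0.01 0.03 0.03] op 0.997 ff 0.0 q [-72.  16.  90.  -0.  73.  -9.]
row [-0.0002 -0.0002 -0.1751] [ 2.1839 -2.374  -0.4434] n>= 10.4
```

>>> {"method": "send_rows", "body": {"moves": "0 0 0 0.2 -0.16 -0.1 1; 0 0 0 0.42 -0.33 -0.25 1; 0 0 0 0.63 -0.5 -0.25 1; 0 0 0 0.84 -0.66 -0.25 1"}}

```text
time: 0.7
eef_pos: [0.3966, -0.4061, 0.262]
tcp_rot: [0.972, 0.233, 0.0, 0.001]
contact_force: [0.5, -0.2, 0.5]
opening: 1.0
finger_force: 0.0
```

>>> {"method": "send_rows", "body": {"moves": "0 0 0 0.21 -0.16 0 1; 0 0 0 0.42 -0.33 0 1; 0 0 0 0.63 -0.5 0 1; 0 0 0 0.84 -0.66 0 1"}}

```text
time: 1.2
eef_pos: [0.4862, -0.2121, 0.2614]
tcp_rot: [0.972, 0.233, 0.0, 0.0]
contact_force: [-0.0, -0.6, -0.1]
opening: 0.998
finger_force: 0.0
```

>>> {"method": "send_rows", "body": {"moves": "0 0 -0.029 0.21 -0.16 0 1; 0 0 -0.058 0.42 -0.33 0 1; 0 0 -0.087 0.63 -0.5 0 1; 0 0 -0.116 0.83 -0.65 0 1; 0 0 -0.145 0.83 -0.65 0.15 1; 0 0 -0.175 0.83 -0.65 0.3 1; 0 0 -0.175 0.83 -0.65 0.5 1; 0 0 -0.175 0.83 -0.65 0.5 1; 0 0 -0.175 0.83 -0.65 0.5 1"}}

```text
time: 2.33
eef_pos: [0.5756, -0.0229, 0.1629]
tcp_rot: [0.707, 0.707, 0.0, 0.001]
contact_force: [1.0, 0.5, 0.2]
opening: 1.0
finger_force: 0.0
```

Run:
```python
from h import *
st(); c=cam('wrist'); save(c,'w1.png'); print(proj(c,[[.574,.023,.107],[.574,.023,.0965]]))
```

```text
t 2.33 p [ 0.5756 -0.0229  0.1629] yaw 89.96 z [ 0.002 -0.    -1.   ] F [1.  0.5 0.2] M [0.06 0.   0.  ] op 1.0 ff 0.0 q [-12.   7. 107.   0.  66. -12.]
[[316.21216355 149.8738129 ]
 [316.33059759 147.29290703]]
```

View pics/w1.png

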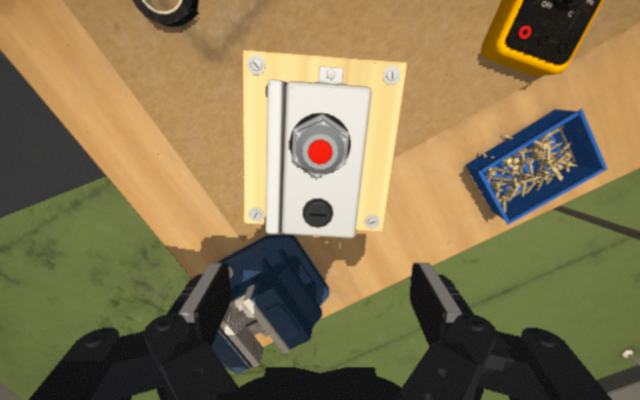

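The wrist view shows the nut around (320,146), plug at (320,152), a corner near (321,114). I'll zoom and fit.

Run:
```python
from h import *
c=cam('wrist'); im=c[0]['image']; hsv=cv2.cvtColor(im,cv2.COLOR_RGB2HSV);H,S,V=cv2.split(hsv)
red=(((H<8)|(H>172))&(S>120)&(V>90)); red[:,:280]=0;red[:,360:]=0;red[:100]=0;red[200:]=0
ys,xs=np.nonzero(red); print('plug',plane(c,[xs.mean(),ys.mean()],.107))
cv2.imwrite('pics/w1c.png',cv2.resize(im[105:190,280:360],None,fx=7,fy=7,interpolation=cv2.INTER_CUBIC)[:,:,::-1])
```

```text
plug [[0.57627398 0.02202131 0.107     ]]
```

View pics/w1c.png

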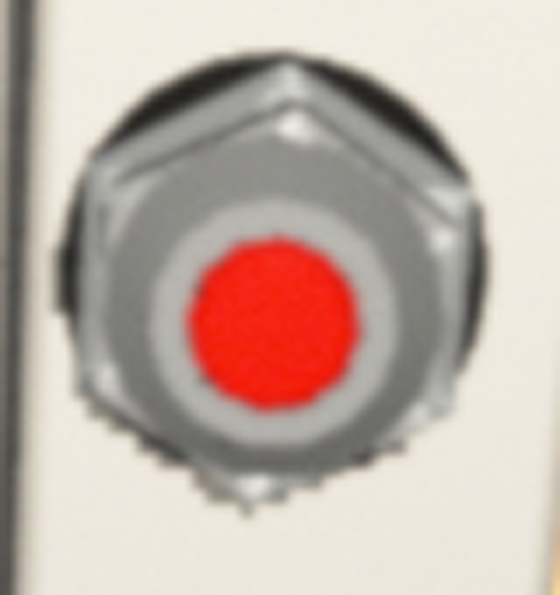

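Run:
```python
from h import *
c=cam('wrist')
q=np.array([(293,112),(460,225),(445,405),(252,500),(83,388),(105,195)],float)/7+[280,105]-.43
P=plane(c,q,.0965)[:,:2]; m=np.array([.5763,.0220])
print(P.mean(0)); d=P-m
print(np.hypot(*d.T).round(4), (np.degrees(np.arctan2(d[:,1],d[:,0]))%60).round(1), (np.degrees(np.arctan2(*(P-P.mean(0)).T[::-1]))%60).round(1))
# long edge of the enclosure (upper face left/right edges) for the board yaw
B=plane(c,[[247,52],[405,62],[383,231],[245,221]],.012)[:,:2]; print(B.round(4))
```

```text
[0.5764536  0.02178389]
[0.0197 0.0211 0.0212 0.0211 0.0217 0.0204] [23.5 22.9 29.9 24.2 23.7 26.4] [24.  23.6 30.2 23.7 23.  26.2]
[[ 0.5121  0.0941]
 [ 0.6556  0.0858]
 [ 0.6466 -0.0833]
 [ 0.4972 -0.0711]]
```

>>> {"method": "send_rows", "body": {"moves": "0 0 0 0.25 -0.06 0 1; 0 0 0 0.5 -0.12 0 1; 0 0 0 0.75 -0.18 0 1; 0 0 0 0.94 -0.23 0 1"}}

```text
time: 2.98
eef_pos: [0.5292, 0.1672, 0.1634]
tcp_rot: [0.707, 0.707, 0.001, 0.001]
contact_force: [0.3, 0.4, -0.6]
opening: 0.999
finger_force: 0.0
```

>>> {"method": "send_rows", "body": {"moves": "0 0 -0.028 0.25 -0.06 0 1; 0 0 -0.056 0.5 -0.12 0 1; 0 0 -0.084 0.75 -0.18 0 1; 0 0 -0.112 0.94 -0.23 0 1; 0 0 -0.14 0.94 -0.23 0 1; 0 0 -0.167 0.94 -0.23 0 1; 0 0 -0.167 0.94 -0.23 0 1; 0 0 -0.167 0.94 -0.23 0 1"}}

```text
time: 3.98
eef_pos: [0.4835, 0.3534, 0.1623]
tcp_rot: [0.259, 0.966, 0.001, 0.001]
contact_force: [0.6, -0.0, 0.6]
opening: 1.001
finger_force: 0.0
```

Run:
```python
from h import *
st(); c=cam('wrist'); save(c,'w2.png'); print(proj(c,[[.483,.353,.028],[.578,.298,.022]]))
```

```text
t 3.98 p [0.4835 0.3534 0.1623] yaw 149.94 z [ 0.001  0.001 -1.   ] F [ 0.6 -0.   0.6] M [ 0.01 -0.   -0.08] op 1.001 ff 0.0 q [ 26.   9. 104.   0.  67. -33.]
[[317.99678209 181.09681848]
 [318.21043264 275.37011399]]
```

View pics/w2.png

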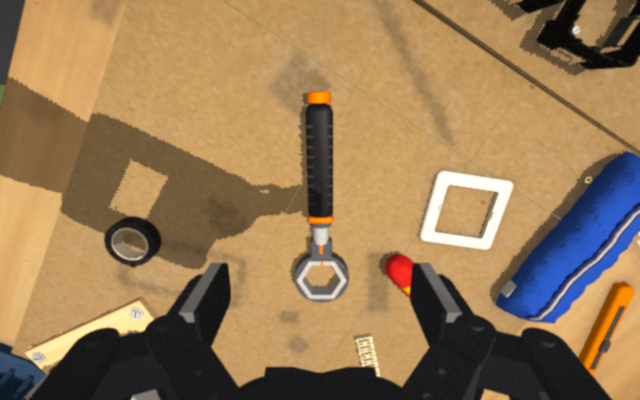

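The wrench lies in the middle: handle end (318,94), ring centre (321,279); the screwdriver tip end (400,270) is clear.

Run:
```python
from h import *
c=cam('wrist'); im=c[0]['image']; hsv=cv2.cvtColor(im,cv2.COLOR_RGB2HSV);H,S,V=cv2.split(hsv)
L=(S<60)&(V>130); L[:258]=0;L[302:]=0;L[:,:294]=0;L[:,350:]=0
ys,xs=np.nonzero(L); (cc,r)=cv2.minEnclosingCircle(np.c_[xs,ys].astype(np.float32)); print('ring light',len(xs),xs.min(),xs.max(),ys.min(),ys.max(),cc,r,plane(c,cc,.022))
hull=cv2.convexHull(np.c_[xs,ys].astype(np.float32)); print('hull c',plane(c,cv2.minAreaRect(hull)[0],.022))
D=(V<75); pts=[]
for y in range(120,210,3):
    x=np.nonzero(D[y,300:340])[0]+300; pts.append(((x.min()+x.max())/2,y))
P=plane(c,pts,.018)[:,:2]; l=cv2.fitLine((P*1000).astype(np.float32),2,0,.01,.01).ravel(); print('axis',np.degrees(np.arctan2(l[1],l[0]))%180,l[2:])
O=(H>5)&(H<22)&(S>180)&(V>150)
for a,b in((85,110),(212,228)):
    m=O.copy();m[:a]=0;m[b:]=0;m[:,:300]=0;m[:,340:]=0;y,x=np.nonzero(m);print(len(x),y.min(),y.max(),plane(c,[[x.mean(),y.min()-.5],[x.mean(),y.max()+.5]],.014))
```

```text
ring light 711 296 348 261 301 (322.0, 280.5) 26.004905700683594 [[0.58553061 0.29834746 0.022     ]]
hull c [[0.58481465 0.2973847  0.022     ]]
axis 151.03297 [470.8947  361.22018]
271 92 103 [[0.41199308 0.39485346 0.014     ]
 [0.42119288 0.38951793 0.014     ]]
150 216 223 [[0.5201525  0.3341347  0.014     ]
 [0.52812046 0.32953198 0.014     ]]
```

Run:
```python
from h import *
rel([.4978,.3466,.017],151.0)
```

```text
row [ 0.0001  0.0001 -0.0028] [-0.0788  0.007   0.7246] n>= 2.3
```

>>> {"method": "send_rows", "body": {"moves": "0 0 -0.003 -0.079 0.007 0.2 1; 0 0 -0.003 -0.079 0.007 0.4 1; 0 0 -0.003 -0.079 0.007 0.55 1; 0 0 -0.003 -0.079 0.007 0.65 1; 0 0 -0.003 -0.079 0.007 0.72 1; 0 0 -0.003 -0.079 0.007 0.72 0; 0 0 -0.003 -0.079 0.007 0.72 -0.3; 0 0 -0.003 -0.079 0.007 0.72 -0.6; 0 0 -0.003 -0.079 0.007 0.72 -0.8; 0 0 -0.003 -0.079 0.007 0.72 -1; 0 0 -0.003 -0.079 0.007 0.72 -1; 0 0 -0.003 -0.079 0.007 0.72 -1", "newtons": 80}}

```text
time: 5.58
eef_pos: [0.4974, 0.3467, 0.0174]
tcp_rot: [0.249, 0.969, -0.0, -0.0]
contact_force: [0.5, 0.3, -0.9]
opening: 0.002
finger_force: 0.0
```

Run:
```python
from h import *
st()
```

```text
t 5.58 p [0.4974 0.3467 0.0174] yaw 151.18 z [-0. -0. -1.] F [ 0.5  0.3 -0.9] M [0.02 0.03 0.02] op 0.002 ff 0.0 q [ 25.  21. 107.   0.  52. -36.]
```

Run:
```python
from h import *
a=cam('wrist');b=cam('side');im=a[0]['image']
x,y=proj(b,[.5,.35,.02])[0].astype(int)
s=cv2.resize(b[0]['image'][y-60:y+60,x-60:x+60],(400,400),interpolation=2)
cv2.imwrite('pics/g1.png',np.hstack([cv2.resize(im[160:,160:480],(400,300)),s[:300]])[:,:,::-1])
```

```text
(no output)
```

View pics/g1.png

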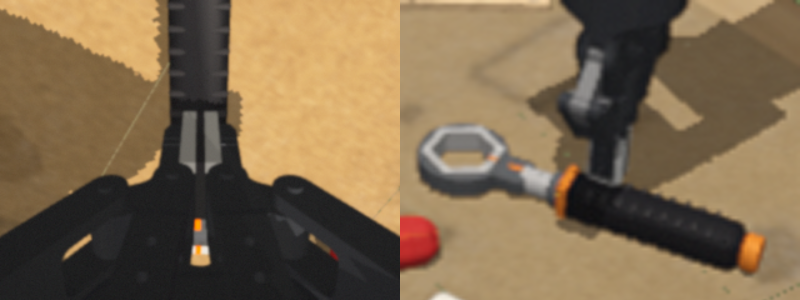

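Run:
```python
from h import *
st()
for n,box in(('top',(240,285,265,310)),('side',(405,262,428,290)),('wrist',(290,0,350,200))):
    c=cam(n) ; ims=[('now',c[0]['image'])]
    if n!='wrist': ims.append(('before',cv2.imread(f'pics/{n}0.png')[:,:,::-1]))
    for k,im in ims:
        H,S,V=cv2.split(cv2.cvtColor(np.ascontiguousarray(im),cv2.COLOR_RGB2HSV)); m=(H>5)&(H<22)&(S>180)&(V>150)
        x0,y0,x1,y1=box; y,x=np.nonzero(m[y0:y1,x0:x1]); x=x+x0;y=y+y0
        print(n,k,len(x),x.mean(),y.mean(),plane(c,[x.mean(),y.mean()],.014).round(4))
```

```text
t 5.67 p [0.4974 0.3467 0.0174] yaw 151.18 z [-0. -0. -1.] F [ 0.3 -0.2  0.3] M [-0.01 -0.    0.02] op 0.002 ff 0.0 q [ 25.  21. 107.  -0.  52. -36.]
top now 0 nan nan [[nan nan nan]]
top before 41 248.8048780487805 300.609756097561 [[0.4149 0.396  0.014 ]]
side now 54 415.85185185185185 275.5925925925926 [[0.4162 0.3885 0.014 ]]
side before 50 416.06 275.44 [[0.4157 0.388  0.014 ]]
wrist now 998 319.8176352705411 68.72745490981964 [[0.4157 0.3927 0.014 ]]<stdin>:9: RuntimeWarning: Mean of empty slice.
  ret = ret.dtype.type(ret / rcount)
```

Run:
```python
from h import *
print(ctrl.finger_overhang,[a for a in dir(ctrl) if a[0]!='_'])
c=cam('side'); im=c[0]['image']
print(proj(c,[[.4974,.3467,z] for z in(.003,.0174,.03,.06)]).round(1))
x,y=proj(c,[.4974,.3467,.03])[0].astype(int)
w=cam('wrist'); wi=w[0]['image']
t=proj(w,[[.4974,.3467,z] for z in(.003,.0174,.03)]); print(t.round(1))
A=cv2.resize(im[y-22:y+22,x-30:x+30],(600,440),interpolation=cv2.INTER_NEAREST)
cv2.imwrite('pics/g2.png',A[:,:,::-1]); print(x,y)
```

```text
0.014 ['Unreachable', 'finger_overhang', 'get_state', 'read_camera', 'sign_off']
[[371.9 266.5]
 [372.4 261.2]
 [372.8 256.5]
 [373.8 244.9]]
[[318.3 234.4]
 [318.2 245.2]
 [318.1 256.1]]
372 256
```

View pics/g2.png

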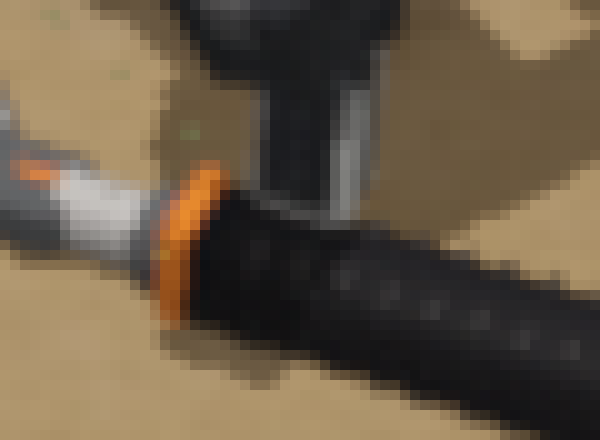

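Run:
```python
from h import *
def w(im,rows):
    V=cv2.cvtColor(np.ascontiguousarray(im),cv2.COLOR_RGB2HSV)[:,:,2]; o=[]
    for y in rows:
        x=np.nonzero(V[y,280:360]<75)[0]; o.append((y,280+x.min(),280+x.max(),len(x)))
    return o
c=cam('wrist'); n=c[0]['image']; b=cv2.imread('pics/w2.png')[:,:,::-1]
print(w(b,range(106,216,12))); print(w(n,range(84,240,12)))
H,S,V=cv2.split(cv2.cvtColor(np.ascontiguousarray(n),cv2.COLOR_RGB2HSV)); m=(H>5)&(H<22)&(S>180)&(V>150)&(np.abs(np.arange(640)-320)<30)
y,x=np.nonzero(m); y_=y[y<150]; print('now end cap',x[y<150].min(),x[y<150].max(),y_.min(),y_.max())
H,S,V=cv2.split(cv2.cvtColor(np.ascontiguousarray(b),cv2.COLOR_RGB2HSV)); m=(H>5)&(H<22)&(S>180)&(V>150)&(np.abs(np.arange(640)-320)<30)
y,x=np.nonzero(m);k=y<150; print('then',x[k].min(),x[k].max(),y[k].min(),y[k].max())
```

```text
[(106, np.int64(308), np.int64(329), 22), (118, np.int64(305), np.int64(331), 23), (130, np.int64(306), np.int64(331), 24), (142, np.int64(306), np.int64(331), 26), (154, np.int64(307), np.int64(331), 25), (166, np.int64(307), np.int64(331), 25), (178, np.int64(307), np.int64(331), 25), (190, np.int64(308), np.int64(331), 24), (202, np.int64(308), np.int64(331), 24), (214, np.int64(309), np.int64(330), 22)]
[(84, np.int64(301), np.int64(335), 35), (96, np.int64(293), np.int64(344), 44), (108, np.int64(293), np.int64(344), 38), (120, np.int64(294), np.int64(344), 37), (132, np.int64(294), np.int64(344), 39), (144, np.int64(294), np.int64(343), 33), (156, np.int64(294), np.int64(343), 40), (168, np.int64(295), np.int64(342), 41), (180, np.int64(295), np.int64(342), 44), (192, np.int64(295), np.int64(342), 48), (204, np.int64(295), np.int64(341), 47), (216, np.int64(296), np.int64(341), 46), (228, np.int64(296), np.int64(340), 45)]
now end cap 297 343 57 80
then 307 330 92 103
```

>>> {"method": "send_rows", "body": {"moves": "0 0 0 0 0 -0.1 -1; 0 0 0 0 0 -0.25 -1; 0 0 0 0 0 -0.25 -1; 0 0 0 0 0 -0.25 1; 0 0 0 0 0 -0.25 1; 0 0 0 0 0 -0.25 1; 0 0 0 0 0 -0.25 1; 0 0 0 0 0 -0.25 1"}}

```text
time: 6.98
eef_pos: [0.4974, 0.3466, 0.0671]
tcp_rot: [0.249, 0.969, -0.0, -0.0]
contact_force: [0.9, 0.2, -0.2]
opening: 0.997
finger_force: 0.0
```

Run:
```python
from h import *
st()
c=cam('side'); b=cam('wrist'); im=c[0]['image']
s=ctrl.get_state(); p=s['eef_pos']; yt=R.from_quat(s['tcp_rot']).as_matrix()[:,1]
Q=[p+k*.045*yt+[0,0,z] for k in(-1,1) for z in(.06,.03,0,-.014)]; q=proj(c,Q);print(q.round(1))
x,y=proj(c,p)[0].astype(int)
A=cv2.resize(im[y-50:y+40,x-60:x+60],(480,360),interpolation=2); B=cv2.resize(b[0]['image'][180:,170:470],(300,220))
for u in q: cv2.circle(A,tuple(int(v) for v in (u-[x-60,y-50])*4),2,(0,255,0),-1)
A[:220,:0]=0; C=np.zeros((360,780,3),np.uint8); C[:,:480]=A; C[:220,480:]=B
cv2.imwrite('pics/g3.png',C[:,:,::-1])
```

```text
t 6.97 p [0.4974 0.3466 0.0671] yaw 151.17 z [-0. -0. -1.] F [ 0.9  0.2 -0.2] M [0.05 0.   0.04] op 0.997 ff 0.0 q [ 25.  17. 106.   0.  57. -36.]
[[384.  206.4]
 [382.8 218.7]
 [381.6 230.5]
 [381.1 235.9]
 [367.7 229.1]
 [366.7 242.1]
 [365.8 254.6]
 [365.3 260.2]]
```

View pics/g3.png

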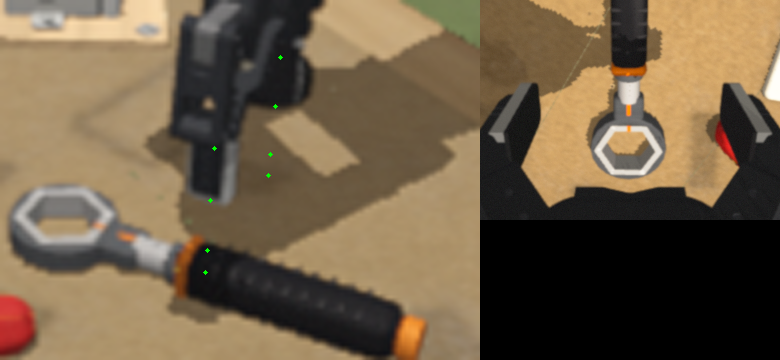

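The picture shows that the fingertips actually stand about 30 mm behind the reported TCP when open (and about 17 mm behind when shut), so they closed just above the handle. The wrench hasn't moved. I'll go lower, checking the force.

>>> {"method": "send_rows", "body": {"moves": "0 0 0 0 0 0.1 1; 0 0 0 0 0 0.2 1; 0 0 0 0 0 0.28 1; 0 0 0 0 0 0.32 1; 0 0 0 0 0 0.35 1; 0 0 0 0 0 0.365 1; 0 0 0 0 0 0.365 1"}}

```text
time: 7.95
eef_pos: [0.4977, 0.3468, -0.0053]
tcp_rot: [0.249, 0.969, 0.0, 0.0]
contact_force: [-0.1, -0.6, 0.0]
opening: 0.999
finger_force: 0.0
```

>>> {"method": "send_rows", "body": {"moves": "0 0 0 0 0 0 0; 0 0 0 0 0 0 -0.3; 0 0 0 0 0 0 -0.5; 0 0 0 0 0 0 -0.7; 0 0 0 0 0 0 -1; 0 0 0 0 0 0 -1; 0 0 0 0 0 0 -1", "newtons": 80}}

```text
time: 8.82
eef_pos: [0.4978, 0.3469, -0.0049]
tcp_rot: [0.249, 0.969, 0.0, 0.0]
contact_force: [-1.0, -1.0, 5.1]
opening: 0.281
finger_force: 82.8
```

Run:
```python
from h import *
st()
```

```text
t 8.82 p [ 0.4978  0.3469 -0.0049] yaw 151.18 z [ 0.001  0.    -1.   ] F [-1.  -1.   5.1] M [-0.07  0.2  -0.03] op 0.281 ff 82.8 q [ 25.  23. 107.   0.  50. -36.]
```

>>> {"method": "send_rows", "body": {"moves": "0 0 0 0 0 -0.05 -1; 0 0 0 0 0 -0.2 -1; 0 0 0 0 0 -0.4 -1; 0 0 0 0 0 -0.6 -1; 0 0 0 0 0 -0.75 -1; 0 0 0 0 0 -0.75 -1; 0 0 0 0 0 -0.75 -1"}}

```text
time: 9.7
eef_pos: [0.496, 0.346, 0.142]
tcp_rot: [0.249, 0.969, -0.001, -0.002]
contact_force: [-0.2, -1.0, -3.8]
opening: 0.276
finger_force: 82.0
```

Run:
```python
from h import *
st(); rel([.53,.16,.145],114.7); rel([.5341,.1126,.145],114.7)
```

```text
t 9.7 p [0.496 0.346 0.142] yaw 151.17 z [-0.004 -0.002 -1.   ] F [-0.2 -1.  -3.8] M [-0.    0.08 -0.03] op 0.276 ff 82.0 q [ 25.  12. 104.  -0.  65. -36.]
row [-0.0006 -0.0002  0.1013] [-0.5972 -0.7326 -0.0141] n>= 3.4
row [-0.0006 -0.0002  0.1013] [-0.7295 -0.9304 -0.0138] n>= 3.8
```

>>> {"method": "send_rows", "body": {"moves": "0 0 0.01 -0.07 -0.09 -0.014 -1; 0 0 0.03 -0.2 -0.25 -0.014 -1; 0 0 0.05 -0.35 -0.45 -0.014 -1; 0 0 0.07 -0.5 -0.63 -0.014 -1; 0 0 0.09 -0.63 -0.8 -0.014 -1; 0 0 0.101 -0.71 -0.9 -0.014 -1; -0.0006 0 0.101 -0.73 -0.93 -0.014 -1; -0.0006 0 0.101 -0.73 -0.93 -0.014 -1; -0.0006 0 0.101 -0.73 -0.93 -0.014 -1"}}

```text
time: 10.82
eef_pos: [0.5352, 0.114, 0.1468]
tcp_rot: [0.538, 0.843, 0.002, 0.0]
contact_force: [-0.0, 0.2, -3.8]
opening: 0.274
finger_force: 81.9
```

Run:
```python
from h import *
st(); c=cam('top'); im=c[0]['image']; s=ctrl.get_state()
p=s['eef_pos']; x,y=proj(c,[.5764,.0219,.17])[0].astype(int); print(x,y)
w=cam('wrist'); print(proj(c,[.5764,.0219,.17]),proj(w,[.5764,.0219,.17]))
A=cv2.resize(im[y-40:y+40,x-50:x+50],(500,400),interpolation=2)
B=cv2.resize(w[0]['image'][300:,245:395],(300,200))
C=np.zeros((400,800,3),np.uint8);C[:,:500]=A;C[:200,500:]=B
cv2.imwrite('pics/n1.png',C[:,:,::-1])
# light-grey ring insert in the top view
H,S,V=cv2.split(cv2.cvtColor(im,cv2.COLOR_RGB2HSV)); 
m=((V<95)).astype(np.uint8)
print(x,y)
```

```text
t 10.82 p [0.5352 0.114  0.1468] yaw 114.87 z [ 0.002  0.003 -1.   ] F [-0.   0.2 -3.8] M [0.02 0.03 0.05] op 0.274 ff 81.9 q [  1.   4. 112.   0.  64. -24.]
439 212
[[439.33678961 212.66925834]] [[315.92434588 414.25590799]]
439 212
```

View pics/n1.png

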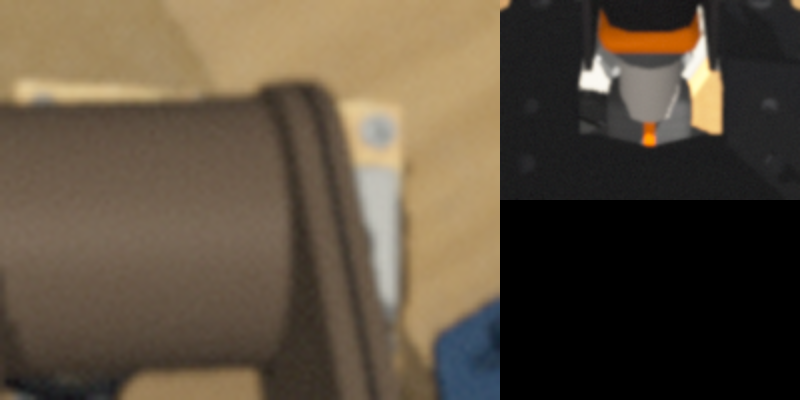

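The arm hides the ring in the top view; the wrist view shows only the wrench's neck, centred between the fingers. From here I go by feel.

```bash
cat >> h.py <<'E'
a0=np.radians(151.18); _d=np.array([.5853,.2982])-[.4978,.3469]
OFF=np.array([_d@[np.cos(a0),np.sin(a0)],_d@[np.sin(a0),-np.cos(a0)]])  # ring in tool x,y
def tx(yaw): a=np.radians(yaw); return np.array([[np.cos(a),np.sin(a)],[np.sin(a),-np.cos(a)]]).T
def ring():
    s=ctrl.get_state(); r=R.from_quat(s['tcp_rot']).as_matrix(); return s['eef_pos'][:2]+(r[:2,:2]@OFF), s['eef_pos'][2]+.019
def go(N,z,yaw): p=np.array(N)+-(tx(yaw)@OFF); rel([*p,z-.019],yaw)
E
python3 - <<'E'
from h import *
print(OFF, ring()); go([.5764,.0219],.112,114.7)
E
```

```text
[-0.10013841 -0.00048773] (array([0.57710768, 0.02321855]), np.float64(0.16609064959352157))
row [ 0.0005 -0.0002  0.0006] [-0.0049 -0.0051  0.2704] n>= 0.9
```

>>> {"method": "send_rows", "body": {"moves": "0.0005 0 0.0006 -0.005 -0.005 0.07 -1; 0.0005 0 0.0006 -0.005 -0.005 0.15 -1; 0.0005 0 0.0006 -0.005 -0.005 0.22 -1; 0.0005 0 0.0006 -0.005 -0.005 0.26 -1; 0.0005 0 0.0006 -0.005 -0.005 0.27 -1; 0.0005 0 0.0006 -0.005 -0.005 0.27 -1"}}

```text
time: 11.68
eef_pos: [0.5356, 0.1121, 0.0934]
tcp_rot: [0.54, 0.841, 0.001, -0.0]
contact_force: [0.3, 0.4, -3.0]
opening: 0.28
finger_force: 81.9
```

Run:
```python
from h import *
st(); print(ring()); go([.5764,.0219],.100,114.7)
```

```text
t 11.68 p [0.5356 0.1121 0.0934] yaw 114.6 z [ 0.     0.001 -1.   ] F [ 0.3  0.4 -3. ] M [-0.02  0.04 -0.02] op 0.28 ff 81.9 q [  1.   8. 114.   0.  58. -23.]
(array([0.57685885, 0.02084957]), np.float64(0.11243071787441487))
row [ 0.0001 -0.0002 -0.0003] [ 0.0057 -0.0009  0.0622] n>= 0.2
```

>>> {"method": "send_rows", "body": {"moves": "0 0 0 0.005 -0.001 0.01 -1; 0 0 0 0.005 -0.001 0.02 -1; 0 0 0 0.005 -0.001 0.03 -1; 0 0 0 0.005 -0.001 0.038 -1; 0 0 0 0.005 -0.001 0.038 -1"}}

```text
time: 12.3
eef_pos: [0.5346, 0.1129, 0.0855]
tcp_rot: [0.54, 0.841, 0.0, -0.0]
contact_force: [0.3, -1.0, -3.9]
opening: 0.279
finger_force: 81.9
```

>>> {"method": "send_rows", "body": {"moves": "0 0 0 0 0 0.007 -1; 0 0 0 0 0 0.014 -1; 0 0 0 0 0 0.02 -1; 0 0 0 0 0 0.02 -1"}}

```text
time: 12.8
eef_pos: [0.5347, 0.1129, 0.0815]
tcp_rot: [0.54, 0.842, 0.0, -0.0]
contact_force: [0.6, -1.7, -3.2]
opening: 0.278
finger_force: 81.9
```

Run:
```python
from h import *
st(); print(ring())
```

```text
t 12.8 p [0.5347 0.1129 0.0815] yaw 114.6 z [-0.     0.001 -1.   ] F [ 0.6 -1.7 -3.2] M [-0.11  0.04 -0.04] op 0.278 ff 81.9 q [  1.   9. 114.   0.  57. -23.]
(array([0.57592149, 0.02165944]), np.float64(0.10049565522849684))
```

>>> {"method": "send_rows", "body": {"moves": "0 0 0 0 0 0.01 -1; 0 0 0 0 0 0.02 -1; 0 0 0 0 0 0.025 -1; 0 0 0 0 0 0.025 -1"}}

```text
time: 13.3
eef_pos: [0.5347, 0.1129, 0.0765]
tcp_rot: [0.54, 0.842, 0.0, -0.0]
contact_force: [-0.6, -0.8, -3.0]
opening: 0.277
finger_force: 81.9
```

>>> {"method": "send_rows", "body": {"moves": "0 0 0 0 0 0.006 -1; 0 0 0 0 0 0.012 -1; 0 0 0 0 0 0.017 -1; 0 0 0 0 0 0.017 -1"}}

```text
time: 13.8
eef_pos: [0.5348, 0.113, 0.0732]
tcp_rot: [0.54, 0.842, 0.0, -0.0]
contact_force: [-1.2, -1.3, -1.9]
opening: 0.277
finger_force: 82.0
```

Run:
```python
from h import *
st(); print(ring())
```

```text
t 13.8 p [0.5348 0.113  0.0732] yaw 114.6 z [-0.     0.001 -1.   ] F [-1.2 -1.3 -1.9] M [-0.18  0.12 -0.08] op 0.277 ff 82.0 q [  1.   9. 114.   0.  56. -23.]
(array([0.57599371, 0.02171909]), np.float64(0.09219101382857538))
```

>>> {"method": "send_rows", "body": {"moves": "0 0 0 0 0 0.003 -1; 0 0 0 0 0 0.006 -1; 0 0 0 0 0 0.006 -1"}}

```text
time: 14.18
eef_pos: [0.5347, 0.1131, 0.0722]
tcp_rot: [0.54, 0.841, 0.001, -0.0]
contact_force: [-1.5, 0.3, -0.5]
opening: 0.276
finger_force: 82.1
```

Run:
```python
from h import *
st(); print(ring())
```

```text
t 14.18 p [0.5347 0.1131 0.0722] yaw 114.59 z [-0.     0.001 -1.   ] F [-1.5  0.3 -0.5] M [-0.25  0.16 -0.07] op 0.276 ff 82.1 q [  1.   9. 114.   0.  56. -23.]
(array([0.57597997, 0.02181028]), np.float64(0.09121577783774816))
```

>>> {"method": "send_rows", "body": {"moves": "0 0 0.0056 -0.0003 0.0174 0 -1; 0 0 0.0111 -0.0012 0.0349 0 -1; 0 0 0.0167 -0.0027 0.0523 0 -1; 0 0 0.0222 -0.0049 0.0696 0 -1; 0 0 0.0222 -0.0049 0.0696 0 -1"}}

```text
time: 14.8
eef_pos: [0.5475, 0.1169, 0.0718]
tcp_rot: [0.598, 0.802, -0.001, -0.0]
contact_force: [-2.7, -6.1, -0.8]
opening: 0.275
finger_force: 82.2
```

```bash
cat >> h.py <<'E'
def tq(N=(.5762,.0218)):
    s=ctrl.get_state(); F=s['contact_force']; M=s['wrist_torque']; r=s['eef_pos'][:2]-np.array(N)
    print('torque on wrench cw', round(M[2]+r[0]*F[1]-r[1]*F[0],3)); st(); print('ring',ring())
E
python3 -c "
from h import *
tq()"
```

```text
torque on wrench cw 0.404
t 14.8 p [0.5475 0.1169 0.0718] yaw 106.61 z [-0.002 -0.001 -1.   ] F [-2.7 -6.1 -0.8] M [-1.19  0.27 -0.02] op 0.275 ff 82.2 q [  2.  11. 112.  -0.  57. -15.]
ring (array([0.5756788 , 0.02076676]), np.float64(0.0907916470238409))
```

>>> {"method": "send_rows", "body": {"moves": "0 0 0.0042 -0.0022 0.0131 0 -1; 0 0 0.0083 -0.0037 0.0262 0 -1; 0 0 0.0125 -0.0045 0.0392 0 -1; 0 0 0.0167 -0.0057 0.0523 0 -1; 0 0 0.0167 -0.0057 0.0523 0 -1"}}

```text
time: 15.42
eef_pos: [0.5571, 0.1192, 0.0716]
tcp_rot: [0.638, 0.77, -0.002, -0.001]
contact_force: [-3.8, -4.1, 0.7]
opening: 0.279
finger_force: 82.3
```

```bash
python3 -c "
from h import *
tq()"
```

```text
torque on wrench cw 0.766
t 15.43 p [0.5571 0.1192 0.0716] yaw 100.7 z [-0.004 -0.001 -1.   ] F [-3.8 -4.1  0.7] M [-1.    0.54  0.32] op 0.279 ff 82.3 q [  2.  12. 111.  -0.  57.  -9.]
ring (array([0.57521467, 0.02067537]), np.float64(0.09064347100835098))
```

>>> {"method": "send_rows", "body": {"moves": "0 0 0.0037 -0.001 0.0116 0 -1; 0 0 0.0074 -0.0025 0.0232 0 -1; 0 0 0.0111 -0.0032 0.0349 0 -1; 0 0 0.0111 -0.0032 0.0349 0 -1"}}

```text
time: 15.92
eef_pos: [0.564, 0.1202, 0.0717]
tcp_rot: [0.665, 0.747, -0.001, -0.001]
contact_force: [-3.4, -3.4, 0.1]
opening: 0.279
finger_force: 82.3
```

```bash
python3 -c "
from h import *
tq()"
```

```text
torque on wrench cw 0.69
t 15.93 p [0.564  0.1202 0.0717] yaw 96.67 z [-0.004 -0.    -1.   ] F [-3.4 -3.4  0.1] M [-0.88  0.56  0.32] op 0.279 ff 82.3 q [  2.  13. 110.   0.  57.  -5.]
ring (array([0.57518854, 0.0206924 ]), np.float64(0.09066775893622872))
```

>>> {"method": "send_rows", "body": {"moves": "0 0 0.0037 -0.001 0.0116 0 -1; 0 0 0.0074 -0.0025 0.0232 0 -1; 0 0 0.0111 -0.0032 0.0349 0 -1; 0 0 0.0111 -0.0032 0.0349 0 -1"}}

```text
time: 16.42
eef_pos: [0.5711, 0.1208, 0.0717]
tcp_rot: [0.691, 0.723, -0.001, -0.002]
contact_force: [-4.9, -1.7, 0.8]
opening: 0.278
finger_force: 82.3
```

```bash
python3 -c "
from h import *
tq()"
```

```text
torque on wrench cw 0.842
t 16.43 p [0.5711 0.1208 0.0717] yaw 92.64 z [-0.003  0.001 -1.   ] F [-4.9 -1.7  0.8] M [-0.67  0.83  0.35] op 0.278 ff 82.3 q [  2.  14. 109.   0.  57.  -1.]
ring (array([0.57519628, 0.02072365]), np.float64(0.09067436522012698))
```

>>> {"method": "send_rows", "body": {"moves": "0 0 0.0028 -0.001 0.0087 0 -1; 0 0 0.0056 -0.0013 0.0175 0 -1; 0 0 0.0083 -0.0017 0.0262 0 -1; 0 0 0.0083 -0.0017 0.0262 0 -1"}}

```text
time: 16.92
eef_pos: [0.5763, 0.1209, 0.0717]
tcp_rot: [0.709, 0.705, -0.001, -0.002]
contact_force: [-5.2, -1.4, 0.4]
opening: 0.281
finger_force: 82.3
```

```bash
python3 -c "
from h import *
tq()"
```

```text
torque on wrench cw 0.866
t 16.93 p [0.5763 0.1209 0.0717] yaw 89.65 z [-0.004  0.001 -1.   ] F [-5.2 -1.4  0.4] M [-0.61  0.82  0.35] op 0.281 ff 82.3 q [  2.  15. 108.   0.  57.   2.]
ring (array([0.57515658, 0.02072202]), np.float64(0.09066727946806842))
```

>>> {"method": "send_rows", "body": {"moves": "0 0 0.0028 -0.001 0.0087 0 -1; 0 0 0.0056 -0.0013 0.0175 0 -1; 0 0 0.0083 -0.0017 0.0262 0 -1; 0 0 0.0083 -0.0017 0.0262 0 -1"}}

```text
time: 17.42
eef_pos: [0.5815, 0.1207, 0.0717]
tcp_rot: [0.727, 0.686, -0.001, -0.002]
contact_force: [-4.9, -1.3, 0.7]
opening: 0.282
finger_force: 82.4
```

```bash
python3 -c "
from h import *
tq()"
```

```text
torque on wrench cw 0.803
t 17.43 p [0.5815 0.1207 0.0717] yaw 86.66 z [-0.003  0.002 -1.   ] F [-4.9 -1.3  0.7] M [-0.47  0.86  0.32] op 0.282 ff 82.4 q [  2.  15. 108.   0.  57.   5.]
ring (array([0.5751873 , 0.02073784]), np.float64(0.09068078684652651))
```

>>> {"method": "send_rows", "body": {"moves": "0 0 0.0028 -0.001 0.0087 0 -1; 0 0 0.0056 -0.0013 0.0175 0 -1; 0 0 0.0083 -0.0017 0.0262 0 -1; 0 0 0.0083 -0.0017 0.0262 0 -1"}}

```text
time: 17.92
eef_pos: [0.5869, 0.1202, 0.0717]
tcp_rot: [0.745, 0.667, -0.0, -0.002]
contact_force: [-4.8, 0.6, -0.1]
opening: 0.281
finger_force: 82.4
```

```bash
python3 -c "
from h import *
tq();cam('side');tq()"
```

```text
torque on wrench cw 0.706
t 17.93 p [0.5869 0.1202 0.0717] yaw 83.62 z [-0.003  0.002 -1.   ] F [-4.8  0.6 -0.1] M [-0.36  0.93  0.23] op 0.281 ff 82.4 q [  2.  16. 107.   0.  58.   8.]
ring (array([0.57530585, 0.02072594]), np.float64(0.0907194854934738))
torque on wrench cw 0.719
t 17.98 p [0.5869 0.1202 0.0717] yaw 83.63 z [-0.003  0.002 -1.   ] F [-4.4  0.4  1.6] M [-0.36  0.9   0.28] op 0.279 ff 82.4 q [  2.  16. 107.   0.  58.   8.]
ring (array([0.57530989, 0.02073913]), np.float64(0.09073041972415838))
```

The torque peaked near 0.87 and is now down to 0.71, so the wrench has clicked (about 0.1 rad given). I'll add 1.5° for certainty, well short of 0.26 rad.

>>> {"method": "send_rows", "body": {"moves": "0 0 0.0021 -0.001 0.0065 0 -1; 0 0 0.0042 -0.001 0.0131 0 -1; 0 0 0.0042 -0.001 0.0131 0 -1"}}

```text
time: 18.35
eef_pos: [0.5896, 0.1198, 0.0718]
tcp_rot: [0.754, 0.657, 0.0, -0.002]
contact_force: [-5.3, 0.6, 0.8]
opening: 0.279
finger_force: 82.3
```

```bash
python3 -c "
from h import *
tq();cam('side');tq()"
```

```text
torque on wrench cw 0.733
t 18.35 p [0.5896 0.1198 0.0718] yaw 82.1 z [-0.002  0.003 -1.   ] F [-5.3  0.6  0.8] M [-0.19  0.96  0.21] op 0.279 ff 82.3 q [  2.  16. 107.   0.  58.  10.]
ring (array([0.57537349, 0.02070811]), np.float64(0.09075125386868557))
torque on wrench cw 0.663
t 18.4 p [0.5896 0.1198 0.0718] yaw 82.11 z [-0.002  0.003 -1.   ] F [-5.1  0.5  0.6] M [-0.21  0.89  0.15] op 0.278 ff 82.3 q [  2.  16. 107.   0.  58.  10.]
ring (array([0.57536037, 0.02072615]), np.float64(0.09075754614192987))
```

>>> {"method": "send_rows", "body": {"moves": "0 0 0.0028 -0.001 0.0087 0 -1; 0 0 0.0056 -0.0013 0.0175 0 -1; 0 0 0.0056 -0.0013 0.0175 0 -1"}}

```text
time: 18.77
eef_pos: [0.5932, 0.1192, 0.0718]
tcp_rot: [0.766, 0.643, 0.0, -0.002]
contact_force: [-4.9, 1.7, -0.2]
opening: 0.276
finger_force: 82.3
```

```bash
python3 -c "
from h import *
tq();cam('side');tq()"
```

```text
torque on wrench cw 0.62
t 18.77 p [0.5932 0.1192 0.0718] yaw 80.07 z [-0.002  0.003 -1.   ] F [-4.9  1.7 -0.2] M [-0.03  0.93  0.12] op 0.276 ff 82.3 q [  2.  16. 106.   0.  58.  11.]
ring (array([0.57544365, 0.0206788 ]), np.float64(0.0908030305700138))
torque on wrench cw 0.646
t 18.82 p [0.5932 0.1192 0.0718] yaw 80.08 z [-0.002  0.003 -1.   ] F [-5.2  1.5  0.8] M [-0.06  0.87  0.11] op 0.276 ff 82.3 q [  2.  16. 106.   0.  58.  11.]
ring (array([0.575492  , 0.02068764]), np.float64(0.09083745271125043))
```

>>> {"method": "send_rows", "body": {"moves": "0 0 -0.0083 -0.0007 -0.0262 0 -1; 0 0 -0.0167 -0.0027 -0.0523 0 -1; 0 0 -0.025 -0.0062 -0.0782 0 -1; 0 0 -0.025 -0.0062 -0.0782 0 -1"}}

```text
time: 19.32
eef_pos: [0.5772, 0.1208, 0.0719]
tcp_rot: [0.712, 0.702, 0.0, -0.002]
contact_force: [-5.1, 1.5, 0.7]
opening: 0.282
finger_force: 82.4
```

```bash
python3 -c "
from h import *
tq();cam('side');tq()"
```

```text
torque on wrench cw 0.787
t 19.32 p [0.5772 0.1208 0.0719] yaw 89.15 z [-0.002  0.003 -1.   ] F [-5.1  1.5  0.7] M [-0.04  0.93  0.28] op 0.282 ff 82.4 q [  2.  15. 108.   0.  57.   3.]
ring (array([0.5752731, 0.0206404]), np.float64(0.09086526095984104))
torque on wrench cw 0.804
t 19.38 p [0.5773 0.1208 0.0719] yaw 89.14 z [-0.002  0.003 -1.   ] F [-4.9  1.7  1. ] M [0.   0.96 0.31] op 0.278 ff 82.4 q [  2.  15. 108.   0.  57.   3.]
ring (array([0.57529261, 0.02063264]), np.float64(0.09086644201650643))
```

>>> {"method": "send_rows", "body": {"moves": "0 0 -0.0042 -0.0002 -0.0131 0 -1; 0 0 -0.0083 -0.0007 -0.0262 0 -1; 0 0 -0.0083 -0.0007 -0.0262 0 -1"}}

```text
time: 19.75
eef_pos: [0.573, 0.1206, 0.0722]
tcp_rot: [0.695, 0.719, 0.001, -0.001]
contact_force: [-2.9, 4.9, -0.5]
opening: 0.274
finger_force: 82.3
```

```bash
python3 -c "
from h import *
tq()"
```

```text
torque on wrench cw -0.025
t 19.75 p [0.573  0.1206 0.0722] yaw 92.02 z [ 0.001  0.004 -1.   ] F [-2.9  4.9 -0.5] M [ 0.51  0.58 -0.29] op 0.274 ff 82.3 q [  2.  14. 109.   0.  57.  -0.]
ring (array([0.57608944, 0.0205309 ]), np.float64(0.09115683381824503))
```

>>> {"method": "send_rows", "body": {"moves": "0 0 -0.0028 0.0015 -0.009 0 -1; 0 0 -0.0056 0.0035 -0.0185 0 -1; 0 0 -0.0056 0.0035 -0.0185 0 -1"}}

```text
time: 20.12
eef_pos: [0.5695, 0.1203, 0.0721]
tcp_rot: [0.681, 0.732, 0.001, -0.0]
contact_force: [-2.0, 3.0, 0.1]
opening: 0.274
finger_force: 82.2
```

```bash
python3 -c "
from h import *
tq()"
```

```text
torque on wrench cw -0.016
t 20.12 p [0.5695 0.1203 0.0721] yaw 94.13 z [ 0.001  0.001 -1.   ] F [-2.   3.   0.1] M [ 0.29  0.4  -0.2 ] op 0.274 ff 82.2 q [  2.  14. 109.   0.  57.  -2.]
ring (array([0.57621062, 0.02035254]), np.float64(0.09114138271846382))
```

>>> {"method": "send_rows", "body": {"moves": "0 0 0 0.0025 -0.001 -0.005 -1; 0 0 0 0.003 -0.001 -0.02 -1; 0 0 0 0.003 -0.001 -0.04 -1; 0 0 0 0.003 -0.001 -0.06 -1; 0 0 0 0.003 -0.001 -0.06 -1"}}

```text
time: 20.75
eef_pos: [0.5693, 0.1206, 0.0845]
tcp_rot: [0.681, 0.732, 0.001, -0.0]
contact_force: [-0.1, -1.0, -3.0]
opening: 0.277
finger_force: 81.9
```

```bash
python3 -c "
from h import *
tq()"
```

```text
torque on wrench cw 0.063
t 20.75 p [0.5693 0.1206 0.0845] yaw 94.11 z [ 0.001  0.001 -1.   ] F [-0.1 -1.  -3. ] M [-0.03  0.1   0.04] op 0.277 ff 81.9 q [  2.  13. 109.   0.  58.  -2.]
ring (array([0.57601966, 0.02068388]), np.float64(0.10353875717991007))
```

>>> {"method": "send_rows", "body": {"moves": "0 0 0 0 0 -0.1 -1; 0 0 0 0 0 -0.25 -1; 0 0 0 0 0 -0.35 -1; 0 0 0 0 0 -0.35 -1"}}

```text
time: 21.25
eef_pos: [0.5709, 0.1209, 0.1573]
tcp_rot: [0.681, 0.732, 0.003, 0.002]
contact_force: [-0.2, -0.6, -3.6]
opening: 0.28
finger_force: 82.0
```

```bash
python3 -c "
from h import *
st(); rel([.5125,.249,.15],151.2)"
```

```text
t 21.25 p [0.5709 0.1209 0.1573] yaw 94.13 z [ 0.006  0.001 -1.   ] F [-0.2 -0.6 -3.6] M [0.08 0.02 0.05] op 0.28 ff 82.0 q [  2.   8. 106.   0.  66.  -2.]
row [ 0.001   0.0003 -0.1585] [ 0.66   -0.2453  0.0357] n>= 5.3
```

>>> {"method": "send_rows", "body": {"moves": "0 0 -0.02 0.08 -0.03 0 -1; 0 0 -0.04 0.18 -0.07 0 -1; 0 0 -0.065 0.3 -0.11 0 -1; 0 0 -0.09 0.42 -0.155 0.01 -1; 0 0 -0.115 0.53 -0.195 0.02 -1; 0 0 -0.14 0.61 -0.23 0.03 -1; 0 0 -0.158 0.65 -0.243 0.035 -1; 0.0005 0 -0.158 0.66 -0.245 0.035 -1; 0.0005 0 -0.158 0.66 -0.245 0.035 -1"}}

```text
time: 22.38
eef_pos: [0.5104, 0.2487, 0.1466]
tcp_rot: [0.251, 0.968, -0.001, -0.002]
contact_force: [-0.7, -0.4, -3.5]
opening: 0.28
finger_force: 81.9
```

```bash
python3 -c "
from h import *
st(); rel([.5125,.249,-.004],151.2)"
```

```text
t 22.38 p [0.5104 0.2487 0.1466] yaw 150.91 z [-0.004 -0.001 -1.   ] F [-0.7 -0.4 -3.5] M [ 0.    0.09 -0.  ] op 0.28 ff 81.9 q [ 16.   7. 109.   0.  65. -45.]
row [-0.0004 -0.0004 -0.0008] [-0.0104  0.0084  0.7528] n>= 2.4
```

>>> {"method": "send_rows", "body": {"moves": "-0.0004 -0.0004 0 -0.01 0.008 0.15 -1; -0.0004 -0.0004 0 -0.01 0.008 0.35 -1; -0.0004 -0.0004 0 -0.01 0.008 0.52 -1; -0.0004 -0.0004 0 -0.01 0.008 0.64 -1; -0.0004 -0.0004 0 -0.01 0.008 0.7 -1; -0.0004 -0.0004 0 -0.01 0.008 0.73 -1; -0.0004 -0.0004 0 -0.01 0.008 0.74 -1; -0.0004 -0.0004 0 -0.01 0.008 0.74 -1"}}

```text
time: 23.38
eef_pos: [0.5136, 0.2494, 0.0001]
tcp_rot: [0.25, 0.968, 0.001, 0.001]
contact_force: [0.3, -1.1, -3.8]
opening: 0.282
finger_force: 81.8
```

```bash
python3 -c "
from h import *
st()"
```

```text
t 23.38 p [5.136e-01 2.494e-01 1.000e-04] yaw 150.99 z [ 0.002  0.001 -1.   ] F [ 0.3 -1.1 -3.8] M [-0.01 -0.    0.  ] op 0.282 ff 81.8 q [ 16.  19. 112.   0.  49. -45.]
```

Still hanging, about 5 mm up; I'll lower it slowly.

>>> {"method": "send_rows", "body": {"moves": "0 0 0 0 0 0.008 -1; 0 0 0 0 0 0.016 -1; 0 0 0 0 0 0.021 -1; 0 0 0 0 0 0.025 -1; 0 0 0 0 0 0.025 -1"}}

```text
time: 24.0
eef_pos: [0.5128, 0.2493, -0.005]
tcp_rot: [0.25, 0.968, 0.0, 0.0]
contact_force: [-3.7, -0.8, 5.8]
opening: 0.279
finger_force: 82.8
```

```bash
python3 -c "
from h import *
st()"
```

```text
t 24.0 p [ 0.5128  0.2493 -0.005 ] yaw 151.0 z [ 0.  0. -1.] F [-3.7 -0.8  5.8] M [-0.19  0.69  0.01] op 0.279 ff 82.8 q [ 16.  19. 112.   0.  49. -45.]
```

>>> {"method": "send_rows", "body": {"moves": "0 0 0 0 0 -0.003 -0.3; 0 0 0 0 0 -0.003 0; 0 0 0 0 0 -0.003 0.3; 0 0 0 0 0 -0.003 0.6; 0 0 0 0 0 -0.003 0.8; 0 0 0 0 0 -0.003 0.8; 0 0 0 0 0 -0.003 0.8"}}

```text
time: 24.88
eef_pos: [0.5128, 0.2492, -0.0052]
tcp_rot: [0.25, 0.968, 0.0, 0.0]
contact_force: [0.2, 0.9, -0.0]
opening: 0.901
finger_force: 0.0
```

>>> {"method": "send_rows", "body": {"moves": "0 0 0 0 0 -0.1 0.8; 0 0 0 0 0 -0.3 0.8; 0 0 0 0 0 -0.55 0.8; 0 0 0 0 0 -0.8 0.8; 0 0 0 0 0 -0.8 0.8; 0 0 0 0 0 -0.8 0.8"}}

```text
time: 25.62
eef_pos: [0.5126, 0.2492, 0.1556]
tcp_rot: [0.25, 0.968, 0.001, 0.001]
contact_force: [-0.1, 0.6, -0.3]
opening: 0.894
finger_force: 0.0
```

Run:
```python
from h import *
st(); c=cam('wrist'); im=c[0]['image']
H,S,V=cv2.split(cv2.cvtColor(im,cv2.COLOR_RGB2HSV)); O=((H>5)&(H<22)&(S>180)&(V>150)).astype(np.uint8)
n,l,s,ce=cv2.connectedComponentsWithStats(O)
for i in range(1,n):
    if s[i,4]>60: print('orange',s[i,4],ce[i].round(0),plane(c,ce[i],.014).round(4))
L=((S<60)&(V>130)).astype(np.uint8); u=proj(c,[.600,.2005,.022])[0].astype(int); print(u)
m=np.zeros_like(L); m[u[1]-35:u[1]+35,u[0]-35:u[0]+35]=1; n,l,s,ce=cv2.connectedComponentsWithStats(L*m); i=1+np.argmax(s[1:,4]); print('ring',s[i],plane(c,[s[i,0]+s[i,2]/2,s[i,1]+s[i,3]/2],.022))
t=cam('top'); H,S,V=cv2.split(cv2.cvtColor(t[0]['image'],cv2.COLOR_RGB2HSV)); 
D=(V<80).astype(np.uint8); m=np.zeros_like(D);m[265:310,345:395]=1;n,l,s,ce=cv2.connectedComponentsWithStats(D*m)
if n>1: i=1+np.argmax(s[1:,4]); print('tape',s[i,4],plane(t,ce[i],.018))
```

```text
t 25.62 p [0.5126 0.2492 0.1556] yaw 151.0 z [ 0.002  0.001 -1.   ] F [-0.1  0.6 -0.3] M [ 0.    0.02 -0.  ] op 0.894 ff 0.0 q [ 16.   6. 108.   0.  65. -45.]
orange 295 [320.  79.] [[0.4316 0.2959 0.014 ]]
orange 141 [321. 208.] [[0.5401 0.2366 0.014 ]]
orange 497 [508. 247.] [[0.6765 0.39   0.014 ]]
orange 210 [391. 370.] [[0.7713 0.208  0.014 ]]
[318 271]
ring [293 250  53  43 763] [[0.6009667  0.20114347 0.022     ]]
tape 326 [[0.41710947 0.16901887 0.018     ]]
```

Run:
```python
from h import *
c=cam('wrist'); c2=cam('side')
for n,k,b in(('wrist',c,45),('side',c2,18)):
    for P in([.4438,.1408,.018],[.4171,.169,.018]):
        u=proj(k,P)[0].astype(int); V=cv2.cvtColor(k[0]['image'],cv2.COLOR_RGB2HSV)[:,:,2]
        x0,y0=max(u[0]-b,0),max(u[1]-b,0); D=(V[y0:u[1]+b,x0:u[0]+b]<50).astype(np.uint8)
        nn,l,s,ce=cv2.connectedComponentsWithStats(D)
        if nn>1: i=1+np.argmax(s[1:,4]); print(n,P,u,s[i],plane(k,ce[i]+[x0,y0],.012).round(3))
b=cv2.imread('pics/side0.png')[:,:,::-1]; d=np.abs(b.astype(int)-c2[0]['image']).max(2)>60
print('side diff in tape box', d[195:225,365:398].sum())
```

```text
wrist [0.4438, 0.1408, 0.018] [187 174] [  21   17   58   56 1061] [[0.444 0.146 0.012]]
wrist [0.4171, 0.169, 0.018] [194 135] [ 14  56  58  34 698] [[0.436 0.152 0.012]]
side [0.4438, 0.1408, 0.018] [382 208] [  8  14  20  14 131] [[0.448 0.152 0.012]]
side [0.4171, 0.169, 0.018] [394 214] [ 0 10 16 12 92] [[0.441 0.157 0.012]]
side diff in tape box 332
```

```bash
python3 -c "
from plant import ctrl
print(ctrl.sign_off())"
```

```text
the job is handed in; nothing more can be done
None
```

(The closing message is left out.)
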